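Roll the shaving-foam can up to the soap box

TASK

The shaving-foam can lies on its side in the middle of the wall niche. With your fingertips on top of the can (not against its side or ends), roll it along the niche floor towards the soap box and leave it lying still alongside the box, roughly parallel to it, with a finger's width (about 2 cm) of free floor between can and box so that the snap lid can still be opened. Do not grip or lift the can, leave the soap box and everything else where they are, and take your hand away at the end.

Things in the scene. Friction and masses are not known exactly. Their poses are not given: they have to be found in the camera images.
- can: Aerosol can lying on its side, 0.2-0.4 kg: metal cylinder, 64 mm in diameter, 124 mm long, with a white band; at one end a narrower white cap (ends 104 mm from the origin). Origin on its axis, at mid-length of the metal, 32 mm above the niche floor. x runs along the can to the cap; y, z turn with it. It rolls without slip, half as far as the fingertip on it; let go at 5 cm/s it coasts a few mm.
- soapbox: Yellow plastic soap box with closed snap lid, loose, 106 mm (its x) by 75 mm (its y) by 40 mm high. Origin at the centre of its underside, z up. Its long sides, with the snap tabs, lie 37.5 mm from the origin in +y and -y; one of them faces the can. It stands near the left or the right end of the niche.
- niche: White plaster niche, fixed. Floor level, 25 mm above the work surface, 320 mm deep (x), 780 mm wide (y). Open above and to the robot; low walls at the back (from x = 170 mm) and both ends (from y = +-390 mm), tops 95 mm above the work surface. Origin at work surface height, mid-width, 150 mm in from the floor's front edge; x to the back wall, y to the left end.
- mirror_top (a point): Middle of the top edge of the folding mirror's panel, about 130 mm above the niche floor. The mirror (white plastic foot 85 x 110 mm, hinged panel 108 mm wide, facing the open front) stands loose at the end of the niche away from the soap box. Not to be moved.
- lotion: White lotion tube standing upside down on its round cap (37 mm in diameter), 127 mm tall, at the open front of the niche. Origin at the centre of its underside. Not to be moved.
- toothbrush: Bamboo toothbrush, 190 mm long, lying near the open front edge of the niche, along it, bristles up. Origin on its underside near mid-length; its y axis runs towards the bristles. Not to be moved.
- nailfile: Steel nail file with a black plastic grip, 170 mm long, lying near the open front edge of the niche, along it. Origin on its underside near mid-length; its y axis runs towards the point. Not to be moved.
Things that resemble listed ones, but are neither listed nor needed, are in the scene too. Of the things like the can, leave any that is blue; of the rest the smaller one is meant. Leave any purple look-alike of the soapbox alone.

How it is judged (in metres and radians):
On the way:
1. the can rolls under a fingertip: touched, turning, and 2 cm from where it lay (contact force between the fingers and can above 0.2 N and angular speed of can above 0.15 rad/s and distance of can from where it was at the start of the episode above 0.02 m), for 0.05 s.
At the end, for the whole second after the job is handed in: The can lies at rest on the niche floor alongside the soap box: its axis within 0.2 rad of parallel to the box's long sides, its mid-length within 55 mm of the box's middle along the box, and 9 to 32 mm of free floor (measured at the can's mid-length) between the can and the box's long side ((y of can in the frame of soapbox between 0.0785 and 0.1015 m or y of can in the frame of soapbox between -0.1015 and -0.0785 m) and x of can in the frame of soapbox between -0.055 and 0.055 m and angle between the x axis of can and the x axis of soapbox, either way round below 0.2 rad and height (world z) of can between 0.053 and 0.061 m and linear speed of can below 0.01 m/s); the robot touches nothing.
It fails at once if the can is pushed on its side or gripped instead of on its top (fingers reach far below the can's top while touching it) (contact force between the fingers and can above 0.5 N and height (world z) of the grasp point below 0.095 m).
It fails at once if the can is lifted (height (world z) of can above 0.067 m).
It fails at once if the soap box is moved out of its place (distance of soapbox from where it was at the start of the episode above 0.006 m).
It fails at once if the mirror, lotion tube, toothbrush or nail file is moved out of its place (distance of any of mirror_top, lotion, toothbrush, nailfile from where it was at the start of the episode above 0.01 m).
It also fails if it takes over 58 s, if anything falls off the work surface, if the arm or the gripper's body presses on something with over 40 N, if the wrist force passes 120 N, or if a joint passes its speed limit or range.

ROBOT

A 7-joint arm with a two-finger parallel gripper is mounted at the origin on the work surface. World frame = base frame: x ahead of the robot, y to its left, z up, the work surface at z = 0. Lengths are in m, angles in degrees, forces in N, time in s.
With the tool pointing down it reaches from about 0.425 to 0.875 m from the base axis. Payload 4.7 kg.
Tool frame: the origin (TCP) lies between the finger pads; the fingertips stand 8 mm ahead of it and the grasp point (between the pads) lies 11 mm behind it; x points along the fingers, z is the direction in which the jaws open and shut, and the axes are right-handed (so a half turn about x gives the same grasp; the last joint's range is limited). The gripper opens to 87 mm and grips with 3 to 60 N. Pads are 19 mm wide; open, the fingers measure 117 mm over their backs; the gripper's body (75 mm by 190 mm) begins 51 mm behind the grasp point.
Start: joints at [-75.281, 18.392, -4.016, 83.108, 1.295, 78.541, -3.26], TCP at [0.156, 0.631, 0.231] pointing down, gripper open.
Joint ranges: [-163.93, 163.93], [-17.29, 119.83], [-79.2, 71.16], [3.27, 140.29], [-89.18, 269.18], [5.43, 117.66], [-154.24, 154.24]. Speed limits (degrees/s): [147.25, 147.25, 180, 180, 180, 180, 180].

INTERFACE

Orientations are given as [roll, pitch, yaw] about the fixed x, y, z axes, in that order (R = Rz(yaw) Ry(pitch) Rx(roll)).
In Python, from cell import telemetry, vision, sign_off gives the robot as it stands. The module is installed in compiled form; this text tells all that it offers.
- The arm moves only by the tool drive_tool, never from a script. Its arguments are lists of equal length, an entry for each row: "offset": the shift along the tool's x, y, z in m, a list of three; "angular": the turn, a rotation vector about the tool's x, y, z in rad, a list of three. A call has 1 to 10 rows; each row is the pose to reach, as a shift and turn from the pose measured when the call began, along the tool's axes at that moment; what a row does not reach only later rows make up. A row lasts 1/8 s, in which the tool goes at most 62.5 mm and 10.7 degrees, less where a joint would pass 70% of its speed; a pose out of reach is approached as far as the arm can. A call with a gripper value outside its range is refused whole. "fingers" is the closure, from -1 (fully open) to 1 (shut), set as the call begins (left out, the last holds). The fingers move at their own pace and stop on an object; "squeeze" is the grip in N (left out, the last holds). Time passes only in rows, so rows that repeat a pose let the fingers close. It gives the time, the measured TCP pose, the force and the opening at its end, in the units of the state.
- telemetry.get_obs(): the state, without advancing time (a new reading comes with each control period).
- vision.read_camera(name): name is "side" or "top"; returns a dict with "pixels" (384x512x3 uint8, red, green, blue), "intrinsics" (3x3 intrinsics, pixels), "world_from_camera" (4x4, takes a point from camera to world coordinates). Camera axes: x right, y up, looking along -z (the intrinsics and any distortion apply to the point x, -y, -z); pixel columns grow to the right and rows downward; lengths in m; the calibration is good to about 2 mm. A picture is of the moment at which its call begins. There is no depth.
- sign_off(): hands the job in, once; it reports no verdict.
The state is a dict: "time_s": time; "qpos": joint angles; "joint_velocities": joint speeds; "effort": joint torques, N m; "tool_pos": TCP position; "tool_rot": TCP orientation; "force": force on the tool from outside, world axes, zero at the start; "wrist_torque": the same for the moment, N m; "grip_width": finger opening in m.
Only numpy, scipy, OpenCV 4.12 (cv2) and the standard library are available. Lean on these libraries where they do the work, as an engineer would, in place of code of your own. Each camera call takes 0.05 s, during which the arm holds its last target.

## Working session

There is one attempt and no reset: what is moved stays moved. The work goes in short steps, Python scripts to look and compute and a tool call to move; the robot and the scene stay as the last step left them, time stands still between calls to the robot, and variables do not carry over. Pictures are saved under pics/ and viewed, and the job is handed in when it is done.

Besides the shell and the picture viewer there is one more tool, called after ">>>" by a JSON object that holds its "fn" and its "kwargs". drive_tool: Moves the arm, as the interface text tells. Its arguments: {"type":"object","properties":{"offset":{"type":"array"},"angular":{"type":"array"},"fingers":{"type":"number"},"squeeze":{"type":"number"}},"required":["offset","angular"]}

```bash
mkdir -p pics
python3 - <<'E'
from cell import telemetry, vision
import cv2,numpy as np,pickle
print(telemetry.get_obs())
for n in("top","side"):
    d=vision.read_camera(n); pickle.dump(d,open(n+"0.pkl","wb"))
    cv2.imwrite(f"pics/{n}0.png",cv2.resize(d["pixels"][:,:,::-1],(800,600),interpolation=cv2.INTER_CUBIC))
    print(n,d.keys(),d["intrinsics"],d["world_from_camera"])
E
```

```text
{'time_s': 0.0, 'qpos': array([-75.28116658,  18.43773302,  -4.01620731,  83.17262126,
         1.2944169 ,  78.54098723,  -3.26077102]), 'joint_velocities': array([ 0.13216761,  0.00734243,  0.04758218,  0.10165792,  0.00155541,
       -0.0483768 ,  0.0680531 ]), 'effort': array([-1.00801510e-03, -4.91284096e+01, -4.04420765e-01, -3.12529814e+01,
       -6.38362113e-02,  4.38884867e-02,  1.79892204e-04]), 'tool_pos': array([0.15618128, 0.63041973, 0.22949661]), 'tool_rot': array([-177.36117679,   89.8937565 , -101.27055723]), 'force': array([-0.03853575, -0.0090954 ,  0.53332203]), 'wrist_torque': array([0.01585202, 0.00354592, 0.00695438]), 'grip_width': 0.08694460499766783}
top dict_keys(['pixels', 'intrinsics', 'world_from_camera']) [[402.09220131   0.         253.85814742]
 [  0.         402.09220131 192.2578236 ]
 [  0.           0.           1.        ]] [[-0.01239406  0.98788364 -0.1547007   0.31180158]
 [-0.99960052 -0.00831081  0.02701341  0.01327824]
 [ 0.02540042  0.1549737   0.98759201  1.16767811]
 [ 0.          0.          0.          1.        ]]
side dict_keys(['pixels', 'intrinsics', 'world_from_camera']) [[381.94665921   0.         259.13485035]
 [  0.         381.94665921 192.9761148 ]
 [  0.           0.           1.        ]] [[ 0.99526982  0.03208164 -0.09169926  0.40047021]
 [-0.09525516  0.50774097 -0.85622751 -0.75165956]
 [ 0.01909028  0.86091223  0.50839521  0.56521168]
 [ 0.          0.          0.          1.        ]]
```

View pics/top0.png

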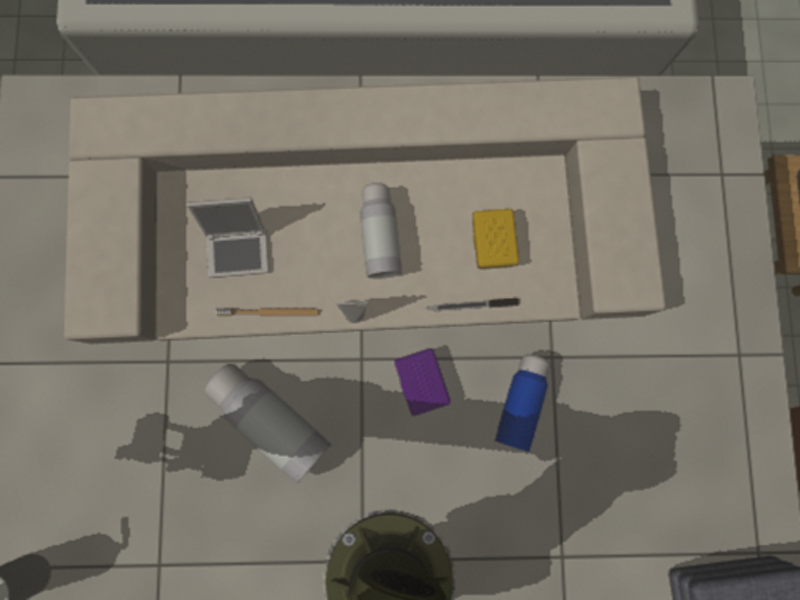

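View pics/side0.png

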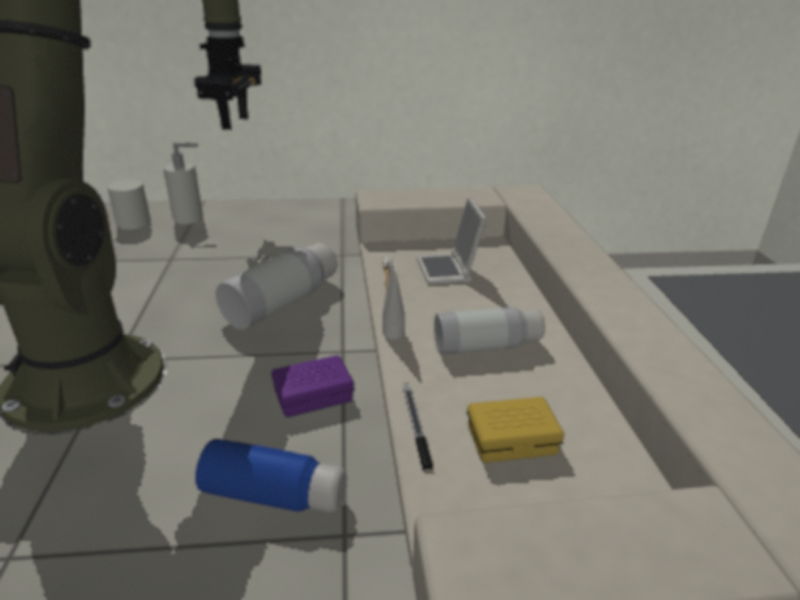

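Can candidates in the top view are the grey can in the niche (380,230), a larger grey can on the worktop (265,420) and a blue one (522,405). The niche can fits: it isn't blue, and it's the smaller of the other two. For the soap box, the yellow one in the niche (495,238) is meant, not the purple one (422,380). I'll confirm this in an enlarged crop.

```bash
cat > h.py <<'E'
import numpy as np,cv2,pickle
def ray(d,uv):
    K=d["intrinsics"];T=d["world_from_camera"]
    uv=np.atleast_2d(uv).astype(float)
    c=np.c_[(uv[:,0]-K[0,2])/K[0,0],-(uv[:,1]-K[1,2])/K[1,1],-np.ones(len(uv))]
    return T[:3,3],c@T[:3,:3].T
def plane(d,uv,z):
    o,r=ray(d,uv); return o+r*((z-o[2])/r[:,2])[:,None]
def proj(d,P):
    T=d["world_from_camera"];K=d["intrinsics"]
    p=(np.atleast_2d(P)-T[:3,3])@T[:3,:3]
    return np.c_[K[0,0]*p[:,0]/-p[:,2]+K[0,2],K[1,1]*-p[:,1]/-p[:,2]+K[1,2]]
def ymask(d):
    h=cv2.cvtColor(d["pixels"],cv2.COLOR_RGB2HSV)
    return cv2.inRange(h,(18,130,60),(35,255,255))
E
python3 - <<'E'
from h import *
for n in("top","side"):
    d=pickle.load(open(n+"0.pkl","rb")); m=ymask(d)
    cs=max(cv2.findContours(m,cv2.RETR_EXTERNAL,cv2.CHAIN_APPROX_NONE)[0],key=cv2.contourArea)
    print(n,cv2.contourArea(cs),cv2.boundingRect(cs), np.round(cv2.approxPolyDP(cs,3,True)[:,0].tolist()).tolist())
    if n=="top":
        P=plane(d,cs[:,0],0.065)
        r=cv2.minAreaRect((P[:,:2]*1000).astype(np.float32)); print(r,cv2.boxPoints(r))
    x0,y0,w,h=(215,105,140,105) if n=="top" else (235,180,160,120)
    c=d["pixels"][y0:y0+h,x0:x0+w,::-1]
    cv2.imwrite(f"pics/{n}crop.png",cv2.resize(c,(800,600),interpolation=cv2.INTER_CUBIC))
E
```

```text
top 889.5 (303, 134, 29, 37) [[327, 134], [303, 136], [306, 170], [331, 168]]
((598.5762939453125, -195.6718292236328), (104.94552612304688, 76.86187744140625), 4.5879693031311035) [[ 543.1976  -161.56131]
 [ 549.34576 -238.17691]
 [ 653.955   -229.78235]
 [ 647.8068  -153.16675]]
side 1830.5 (300, 255, 60, 40) [[347, 255], [301, 259], [308, 293], [355, 289], [359, 276]]
```

View pics/topcrop.png

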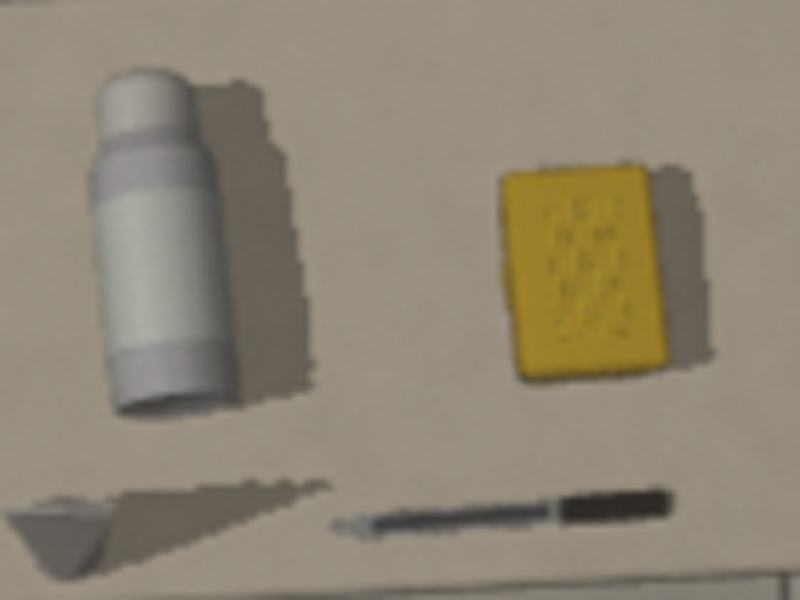

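View pics/sidecrop.png

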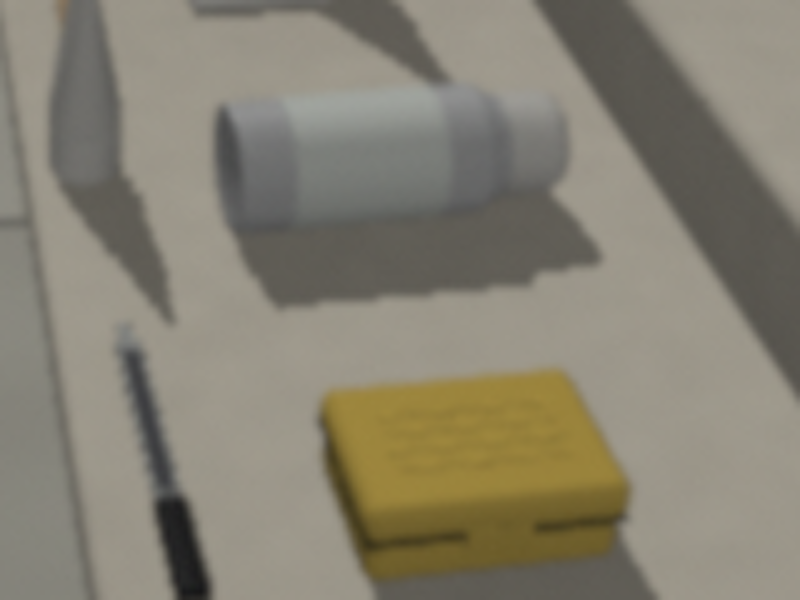

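Run:
```python
from h import *
t=pickle.load(open("top0.pkl","rb"));s=pickle.load(open("side0.pkl","rb"))
f=lambda p:np.array(p)/5.7143-.5+np.array([215.5,105.5])-.0
g=lambda p:np.array(p)/5.0+np.array([235,180])
names=["metal mid top","metal mid bot","captip","capmid100","basebot"]
P=plane(t,[f(p) for p in [(154,190),(174,350),(143,70),(144,100),(177,405)]],0.057)
for a,b in zip(names,P):print(a,b.round(4))
S=plane(s,[g(p) for p in [(228,167),(365,158),(568,142),(505,143)]],0.057)
print("side: base centre, mid band, captip, shoulder",S.round(4))
# silhouette edges
L=plane(t,[f((92,200)),f((112,360))],0.057);R=plane(t,[f((216,200)),f((236,360))],0.057);print(L,R)
# box in side view: top-face corners at z=.065
print("box side top corners",plane(s,[g(p) for p in [(322,395),(568,372),(628,485),(367,515)]],0.063).round(4))
for nm,p in [("lotion top",(60,500)),("lotion bot",(70,575)),("file tip",(335,525)),("file end",(672,500))]: print(nm,plane(t,[f(p)],.03).round(3), plane(t,[f(p)],.152).round(3))
# niche floor front corners (800x600 image)
for p in [(185,337),(580,318),(187,168),(567,154)]: print(p,plane(t,[np.array(p)*.64],.025).round(3))
```

```text
metal mid top [0.6421 0.015  0.057 ]
metal mid bot [0.5603 0.0057 0.057 ]
captip [0.7047 0.02   0.057 ]
capmid100 [0.6889 0.0196 0.057 ]
basebot [0.5326 0.0045 0.057 ]
side: base centre, mid band, captip, shoulder [[0.5345 0.0049 0.057 ]
 [0.6022 0.0082 0.057 ]
 [0.7057 0.0157 0.057 ]
 [0.6742 0.0169 0.057 ]]
[[0.63712498 0.04592984 0.057     ]
 [0.55548369 0.03636707 0.057     ]] [[ 0.63681806 -0.01595214  0.057     ]
 [ 0.55506567 -0.02485953  0.057     ]]
box side top corners [[ 0.5469 -0.1703  0.063 ]
 [ 0.6504 -0.1635  0.063 ]
 [ 0.6535 -0.2302  0.063 ]
 [ 0.551  -0.2385  0.063 ]]
lotion top [[0.49  0.063 0.03 ]] [[0.471 0.058 0.152]]
lotion bot [[0.452 0.058 0.03 ]] [[0.437 0.054 0.152]]
file tip [[ 0.476 -0.074  0.03 ]] [[ 0.459 -0.065  0.152]]
file end [[ 0.487 -0.245  0.03 ]] [[ 0.469 -0.217  0.152]]
(185, 337) [[0.427 0.366 0.025]]
(580, 318) [[ 0.455 -0.356  0.025]]
(187, 168) [[0.747 0.375 0.025]]
(567, 154) [[ 0.773 -0.35   0.025]]
```

```bash
cat >> h.py <<'E'
from scipy.spatial.transform import Rotation as Ro
def cur(o): return np.array(o["tool_pos"]),Ro.from_euler("xyz",o["tool_rot"],degrees=True)
def goalR(yaw):  # tool x down, tool z along world y turned by yaw deg (z=(-sin,cos,0))
    a=np.radians(yaw);z=np.array([-np.sin(a),np.cos(a),0]);x=np.array([0,0,-1.]);y=np.cross(z,x)
    return Ro.from_matrix(np.c_[x,y,z])
def rel(o,p,R=None):
    c,C=cur(o); off=C.inv().apply(np.array(p)-c)
    an=(C.inv()*R).as_rotvec() if R is not None else np.zeros(3)
    return off.round(4).tolist(),an.round(4).tolist()
E
python3 - <<'E'
from h import *
from cell import telemetry
o=telemetry.get_obs();c,C=cur(o);print(C.as_matrix().round(3))
for yaw in (5,185):
  print(rel(o,[.35,.32,.23],goalR(yaw)),rel(o,[.595,.03,.2],goalR(yaw)))
E
```

```text
[[-0.    -0.971  0.24 ]
 [-0.002  0.24   0.971]
 [-1.    -0.    -0.002]]
([0.0, -0.2628, -0.2548], [-0.33, -0.0017, -0.0002]) ([0.0305, -0.5703, -0.4773], [-0.33, -0.0017, -0.0002])
([0.0, -0.2628, -0.2548], [2.8116, -0.0003, 0.0025]) ([0.0305, -0.5703, -0.4773], [2.8116, -0.0003, 0.0025])
```

>>> {"fn": "drive_tool", "kwargs": {"offset": [[0,-0.05,-0.04],[0,-0.1,-0.08],[0,-0.145,-0.12],[0,-0.19,-0.16],[0,-0.24,-0.2],[0,-0.285,-0.24],[0,-0.33,-0.28],[0,-0.38,-0.32],[0,-0.43,-0.36],[0,-0.475,-0.4]], "angular": [[-0.03,0,0],[-0.06,0,0],[-0.1,0,0],[-0.13,0,0],[-0.16,0,0],[-0.2,0,0],[-0.23,0,0],[-0.26,0,0],[-0.3,0,0],[-0.33,0,0]], "fingers": 1, "squeeze": 5}}

```text
time_s: 1.35
tool_pos: [0.5215, 0.127, 0.2301]
tool_rot: [164.5, 89.9, -100.4]
force: [1.1, 0.8, 0.4]
grip_width: 0.0022
```

Run:
```python
from h import *
from cell import telemetry
o=telemetry.get_obs();print(o["tool_pos"],o["joint_velocities"].round(1))
print(rel(o,[.594,.022,.125],goalR(5.5)))
```

```text
[0.52145246 0.12701265 0.23013891] [ 30.6  20.   27.7 -18.8  -9.    0.7  73.2]
([0.1053, -0.063, -0.1109], [-0.0073, -0.0014, -0.0004])
```

>>> {"fn": "drive_tool", "kwargs": {"offset": [[0.01,-0.02,-0.035],[0.03,-0.04,-0.07],[0.05,-0.058,-0.1],[0.075,-0.063,-0.111],[0.1,-0.063,-0.111],[0.105,-0.063,-0.111],[0.105,-0.063,-0.111]], "angular": [[-0.007,0,0],[-0.007,0,0],[-0.007,0,0],[-0.007,0,0],[-0.007,0,0],[-0.007,0,0],[-0.007,0,0]]}}

```text
time_s: 2.22
tool_pos: [0.5939, 0.0222, 0.1254]
tool_rot: [151.9, 89.9, -112.6]
force: [0.4, 0.3, 0.9]
grip_width: 0.0002
```

```bash
cat > look.py <<'E'
import sys
from h import *
from cell import telemetry,vision
tag=sys.argv[1]
for n in sys.argv[2:]:
    d=vision.read_camera(n);pickle.dump(d,open(f"{n}{tag}.pkl","wb"))
    x0,y0,w,h=(215,105,140,105) if n=="top" else (235,160,160,120)
    cv2.imwrite(f"pics/{n}{tag}.png",cv2.resize(d["pixels"][y0:y0+h,x0:x0+w,::-1],(800,600),interpolation=cv2.INTER_CUBIC))
o=telemetry.get_obs();print(o["time_s"],o["tool_pos"].round(4),o["force"].round(2),o["grip_width"],o["joint_velocities"].round(1))
c,C=cur(o);print(C.as_matrix().round(3))
E
python3 look.py 1 side top
```

```text
2.325 [0.5947 0.0222 0.1265] [-0.12 -0.95  0.22] 0.00017769745884965184 [-0.  -0.3  0.  -0.2 -0.  -0.  -0. ]
[[ 0.002 -0.995 -0.096]
 [-0.001 -0.096  0.995]
 [-1.    -0.001 -0.001]]
```

View pics/side1.png

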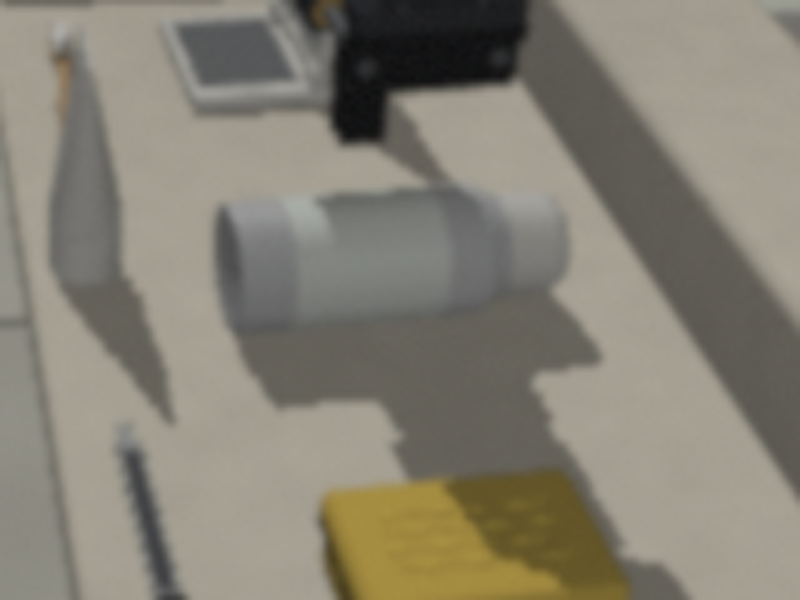

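View pics/top1.png

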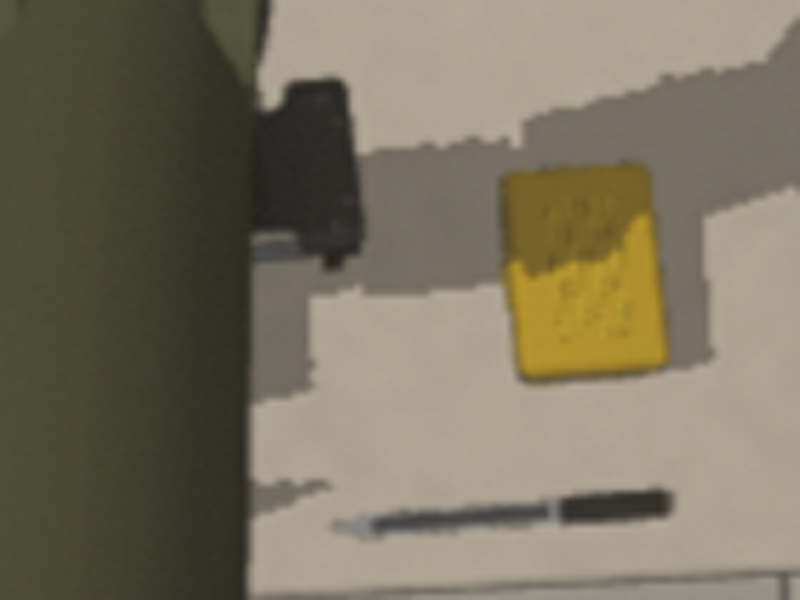

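>>> {"fn": "drive_tool", "kwargs": {"offset": [[0.012,0,0],[0.022,0,0],[0.025,0,0],[0.026,0,0],[0.027,0,0]], "angular": [[0,0,0],[0,0,0],[0,0,0],[0,0,0],[0,0,0]]}}

```text
time_s: 2.95
tool_pos: [0.5949, 0.0222, 0.0996]
tool_rot: [-124.0, 89.9, -28.5]
force: [0.4, -0.1, -0.1]
grip_width: 0.0008
```

>>> {"fn": "drive_tool", "kwargs": {"offset": [[0.001,0,0],[0.002,0,0],[0.003,0,0]], "angular": [[0,0,0],[0,0,0],[0,0,0]]}}

```text
time_s: 3.32
tool_pos: [0.595, 0.0222, 0.0966]
tool_rot: [-121.2, 89.9, -25.6]
force: [-0.2, 0.2, 2.0]
grip_width: 0.0007
```

>>> {"fn": "drive_tool", "kwargs": {"offset": [[0.0005,0,0],[0.001,0,0]], "angular": [[0,0,0],[0,0,0]]}}

```text
time_s: 3.58
tool_pos: [0.5952, 0.0223, 0.0963]
tool_rot: [-108.7, 89.9, -13.2]
force: [-2.6, 1.4, 5.9]
grip_width: 0.0009
```

```bash
python3 look.py 2 side
```

```text
3.625 [0.5952 0.0224 0.0962] [-1.87 -0.68  4.76] 0.0005451919877771006 [ 0.  -0.1  0.1 -0.1 -0.1  0.1 -0. ]
[[ 0.002 -0.995 -0.096]
 [-0.001 -0.096  0.995]
 [-1.    -0.002 -0.001]]
```

View pics/side2.png

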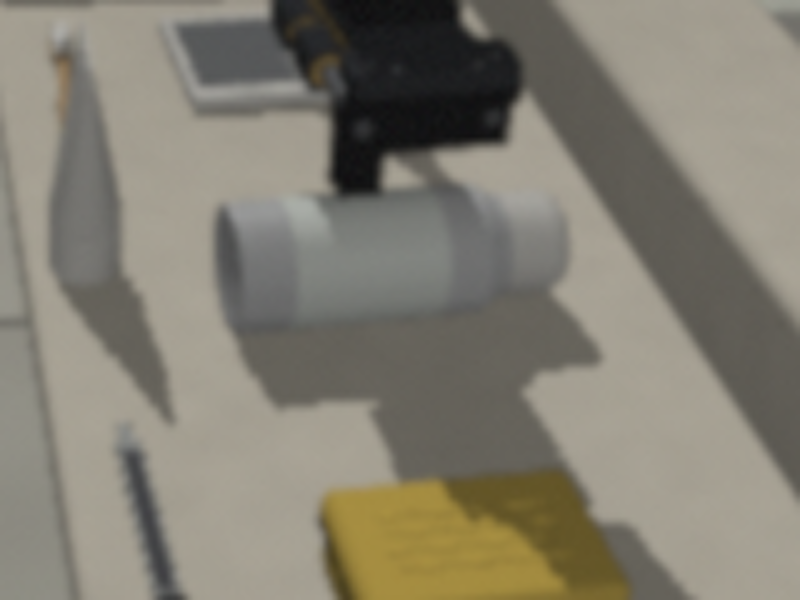

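>>> {"fn": "drive_tool", "kwargs": {"offset": [[0.001,0,-0.004],[0.001,0,-0.01],[0.001,0,-0.017],[0.001,0,-0.024],[0.001,0,-0.031],[0.001,0,-0.037],[0.001,0,-0.042],[0.001,0,-0.045],[0.001,0,-0.046]], "angular": [[0,0,0],[0,0,0],[0,0,0],[0,0,0],[0,0,0],[0,0,0],[0,0,0],[0,0,0],[0,0,0]]}}

```text
time_s: 4.75
tool_pos: [0.5996, -0.0246, 0.0966]
tool_rot: [-114.3, 89.8, -18.9]
force: [-3.1, 0.2, 8.7]
grip_width: 0.0006
```

```bash
python3 look.py 3 side
```

```text
4.8 [ 0.5996 -0.0247  0.0966] [-3.26 -2.43  9.17] 0.0005128654101437243 [-0.1  0.   0.1  0.   0.1 -0.  -0. ]
[[ 0.003 -0.995 -0.095]
 [-0.001 -0.095  0.995]
 [-1.    -0.003 -0.001]]
```

View pics/side3.png

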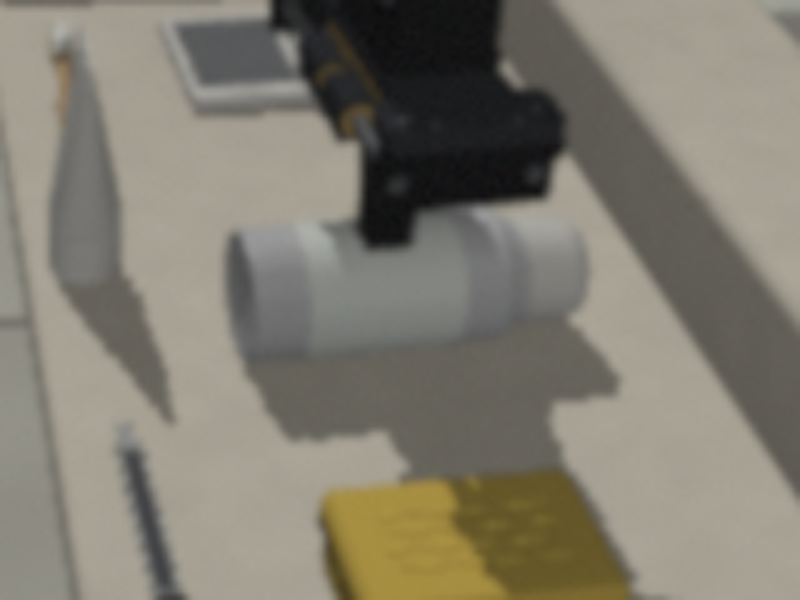

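>>> {"fn": "drive_tool", "kwargs": {"offset": [[-0.008,0,0],[-0.012,0,0.01],[-0.012,0,0.023],[-0.005,0,0.023],[-0.002,0,0.023],[0,0,0.023],[0.0005,0,0.023]], "angular": [[0,0,0],[0,0,0],[0,0,0],[0,0,0],[0,0,0],[0,0,0],[0,0,0]]}}

```text
time_s: 5.68
tool_pos: [0.5971, -0.0022, 0.0964]
tool_rot: [-125.4, 89.9, -30.0]
force: [-2.1, 0.9, 6.2]
grip_width: 0.0006
```

```bash
python3 look.py 4 side top
```

```text
5.775 [ 0.5971 -0.0022  0.0965] [-3.12  0.8   4.63] 0.0004201041508994578 [-0.1 -0.1 -0.   0.1  0.  -0.2 -0.2]
[[ 0.002 -0.996 -0.094]
 [-0.001 -0.094  0.996]
 [-1.    -0.002 -0.001]]
```

View pics/side4.png

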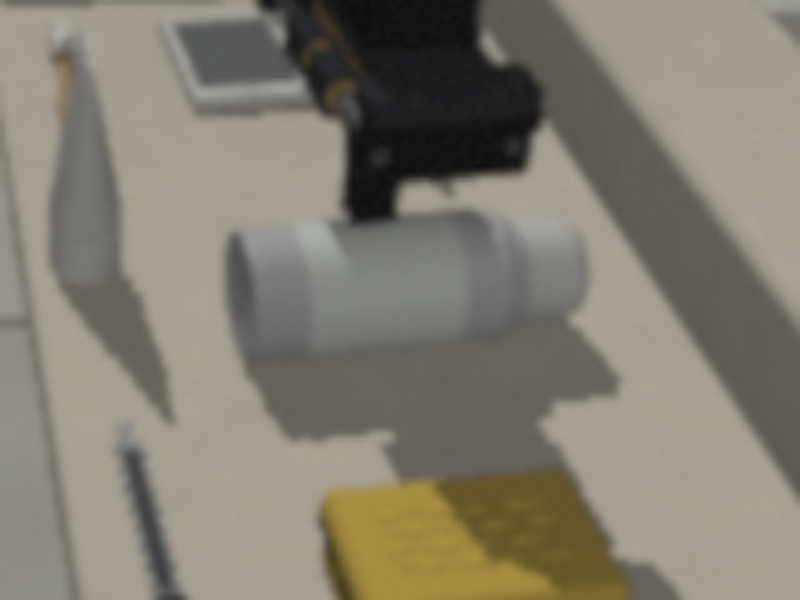

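View pics/top4.png

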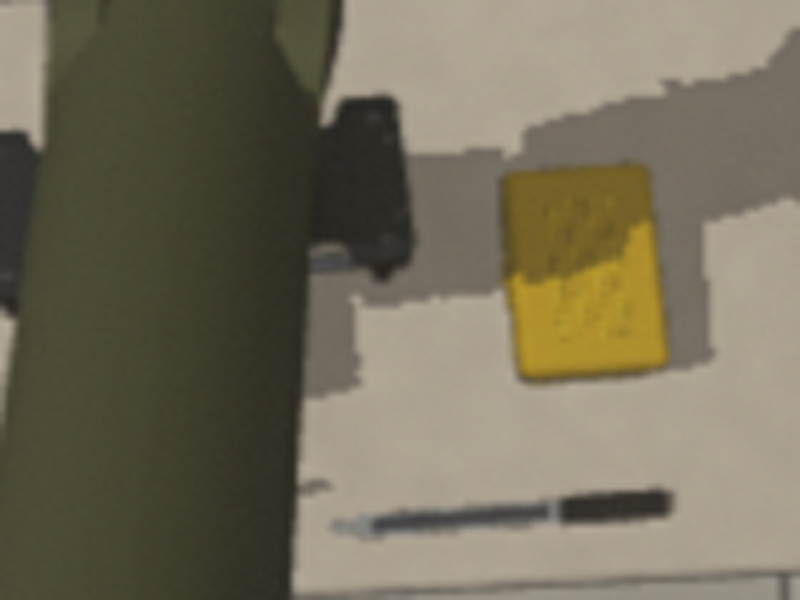

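>>> {"fn": "drive_tool", "kwargs": {"offset": [[0.001,0,-0.004],[0.001,0,-0.01],[0.001,0,-0.017],[0.001,0,-0.024],[0.001,0,-0.031],[0.001,0,-0.037],[0.001,0,-0.042],[0.001,0,-0.045],[0.001,0,-0.046]], "angular": [[0,0,0],[0,0,0],[0,0,0],[0,0,0],[0,0,0],[0,0,0],[0,0,0],[0,0,0],[0,0,0]]}}

```text
time_s: 6.9
tool_pos: [0.6016, -0.0496, 0.0965]
tool_rot: [-130.1, 89.8, -34.8]
force: [-2.8, 0.7, 6.7]
grip_width: 0.0002
```

>>> {"fn": "drive_tool", "kwargs": {"offset": [[-0.008,0,0],[-0.012,0,0.01],[-0.012,0,0.023],[-0.005,0,0.023],[-0.002,0,0.023],[0,0,0.023],[0.0005,0,0.023]], "angular": [[0,0,0],[0,0,0],[0,0,0],[0,0,0],[0,0,0],[0,0,0],[0,0,0]]}}

```text
time_s: 7.78
tool_pos: [0.599, -0.0272, 0.0965]
tool_rot: [-146.5, 89.9, -51.2]
force: [-3.4, 0.6, 6.9]
grip_width: 0.0008
```

```bash
python3 look.py 5 side
```

```text
7.825 [ 0.5991 -0.0273  0.0966] [-3.03  0.74  6.15] 0.0005311282543024459 [ 0.1 -0.   0.  -0.1  0.  -0.   0. ]
[[ 0.001 -0.996 -0.092]
 [-0.001 -0.092  0.996]
 [-1.    -0.001 -0.001]]
```

View pics/side5.png

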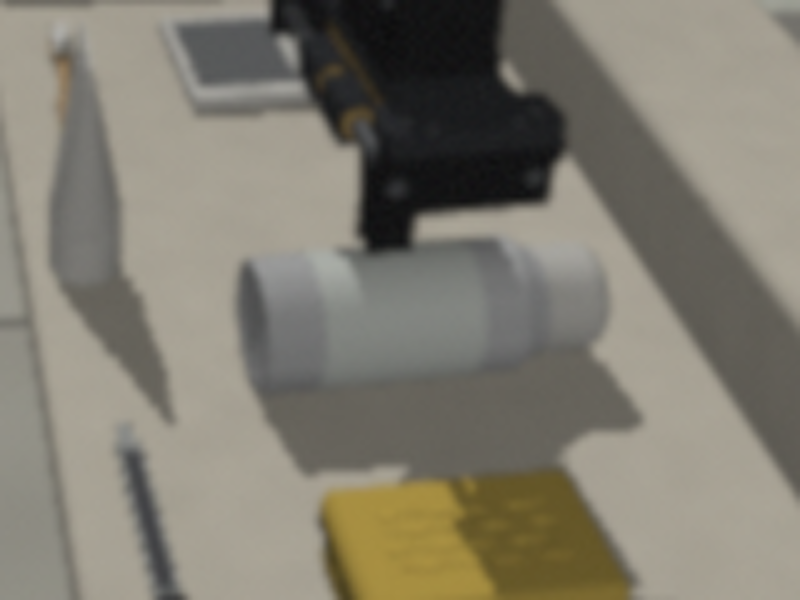

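>>> {"fn": "drive_tool", "kwargs": {"offset": [[0.001,0,-0.004],[0.001,0,-0.01],[0.001,0,-0.017],[0.001,0,-0.024],[0.001,0,-0.031],[0.001,0,-0.037],[0.001,0,-0.042],[0.001,0,-0.045],[0.001,0,-0.046]], "angular": [[0,0,0],[0,0,0],[0,0,0],[0,0,0],[0,0,0],[0,0,0],[0,0,0],[0,0,0],[0,0,0]]}}

```text
time_s: 8.95
tool_pos: [0.6034, -0.0744, 0.0964]
tool_rot: [-144.1, 89.8, -48.9]
force: [-2.0, -0.3, 5.9]
grip_width: 0.0005
```

>>> {"fn": "drive_tool", "kwargs": {"offset": [[-0.008,0,0],[-0.012,0,0.01],[-0.012,0,0.023],[-0.005,0,0.023],[-0.002,0,0.023],[0,0,0.023],[0.0005,0,0.023]], "angular": [[0,0,0],[0,0,0],[0,0,0],[0,0,0],[0,0,0],[0,0,0],[0,0,0]]}}

```text
time_s: 9.82
tool_pos: [0.6009, -0.0521, 0.0966]
tool_rot: [-164.2, 89.9, -69.1]
force: [-3.4, 0.3, 8.5]
grip_width: 0.0003
```

```bash
python3 look.py 6 side
```

```text
9.875 [ 0.601  -0.0521  0.0967] [-3.71  0.48  6.7 ] 0.0009834444256841554 [ 0.1 -0.1 -0.1 -0.   0.2  0.   0. ]
[[ 0.001 -0.996 -0.09 ]
 [-0.002 -0.09   0.996]
 [-1.    -0.001 -0.002]]
```

View pics/side6.png

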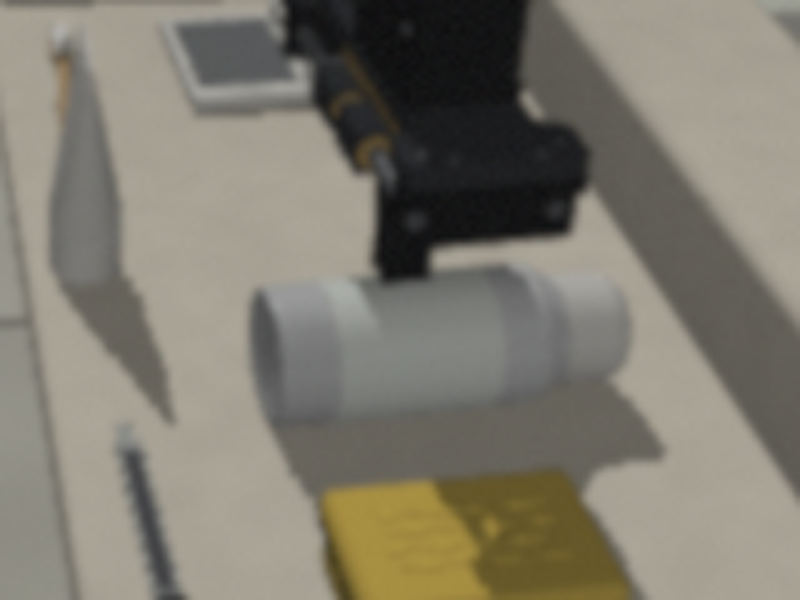

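Run:
```python
from h import *
g=lambda p:np.array(p)/5.0+np.array([235,160])
for tag,pts in (("0",[(225,262),(568,242)]),("6",[(262,353),(629,325)])):
    s=pickle.load(open(f"side{tag}.pkl","rb"))
    P=plane(s,[g(p) for p in pts],.057);print(tag,P.round(4), np.linalg.norm(P[1]-P[0]), np.degrees(np.arctan2(*(P[1]-P[0])[1::-1])))
    b=P[0]+(P[1]-P[0])*62/166; print(b.round(4))
```

```text
0 [[0.5337 0.0093 0.057 ]
 [0.7057 0.0157 0.057 ]] 0.17215806688997137 2.148853454978619
[0.5979 0.0117 0.057 ]
6 [[ 0.5398 -0.0654  0.057 ]
 [ 0.713  -0.0555  0.057 ]] 0.17353993643207025 3.2493350001042516
[ 0.6045 -0.0617  0.057 ]
```

>>> {"fn": "drive_tool", "kwargs": {"offset": [[0.001,0,-0.004],[0.001,0,-0.01],[0.001,0,-0.017],[0.001,0,-0.024],[0.001,0,-0.031],[0.001,0,-0.037],[0.001,0,-0.042],[0.001,0,-0.045],[0.001,0,-0.046]], "angular": [[0,0,0],[0,0,0],[0,0,0],[0,0,0],[0,0,0],[0,0,0],[0,0,0],[0,0,0],[0,0,0]]}}

```text
time_s: 11.0
tool_pos: [0.6053, -0.0988, 0.0963]
tool_rot: [-154.3, 89.8, -59.2]
force: [-2.1, -0.1, 6.1]
grip_width: 0.0004
```

>>> {"fn": "drive_tool", "kwargs": {"offset": [[-0.01,0,0],[-0.04,0,0],[-0.06,0,0.03],[-0.08,0,0.08],[-0.1,0,0.13],[-0.1,0,0.18],[-0.1,0,0.22],[-0.1,0,0.24],[-0.1,0,0.24]], "angular": [[0,0,0],[0,0,0],[0,0,0],[0,0,0],[0,0,0],[0,0,0],[0,0,0],[0,0,0],[0,0,0]]}}

```text
time_s: 12.12
tool_pos: [0.5836, 0.1415, 0.1954]
tool_rot: [-166.1, 89.8, -70.9]
force: [0.8, -0.6, -0.4]
grip_width: 0.0004
```

```bash
python3 look.py 7 top side
```

```text
12.225 [0.5842 0.1381 0.1956] [ 0.68 -1.26  0.69] 0.0006893575452061405 [ 0.9 -0.2  0.8  0.2 -0.1  0.1 -0.1]
[[ 0.001 -0.996 -0.086]
 [-0.004 -0.086  0.996]
 [-1.    -0.001 -0.004]]
```

View pics/side7.png

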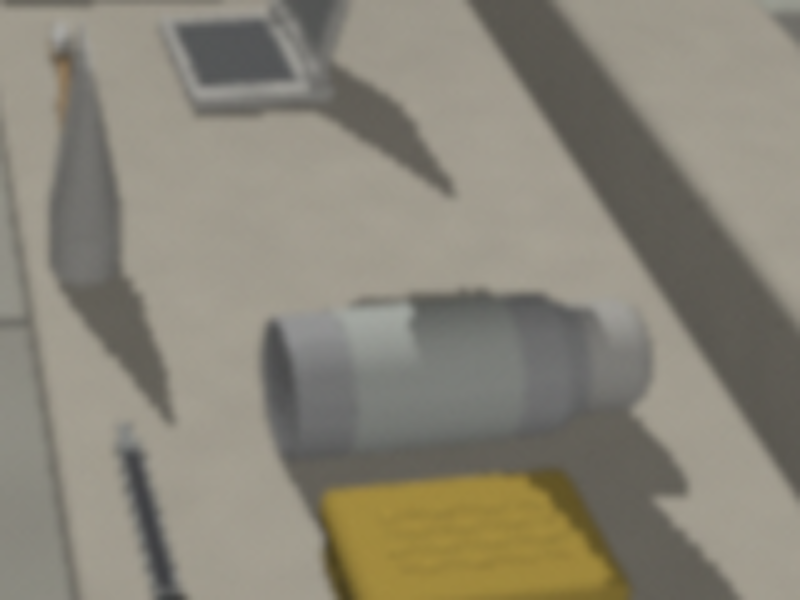

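View pics/top7.png

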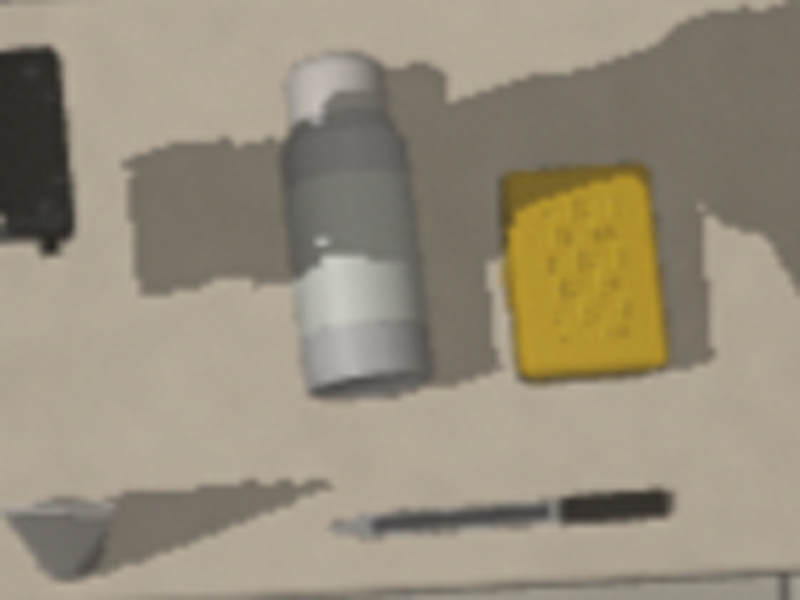

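Run:
```python
from h import *
t=pickle.load(open("top7.pkl","rb"))
f=lambda p:np.array(p)/5.7143-.5+np.array([215,105])
P=plane(t,[f(p) for p in [(345,180),(368,375),(335,52),(368,395)]],.057);print(P.round(4))
d=(P[0]-P[1])[:2];ya=np.degrees(np.arctan2(d[1],d[0]));print("can yaw",ya, "from tip", np.degrees(np.arctan2(*(P[2]-P[3])[1::-1])))
can=P[3]+(P[2]-P[3])*62/172;print("can",can)
B=plane(t,[f(p) for p in [(505,172),(648,165),(665,365),(521,378)]],.062);print(B.round(4));bc=B.mean(0);
by=np.arctan2(*((B[0]+B[1]-B[2]-B[3])[1::-1]));print("box",bc,np.degrees(by))
v=(can-bc)[:2];c,s=np.cos(by),np.sin(by);print("in box frame",c*v[0]+s*v[1],-s*v[0]+c*v[1])
# predicted box outline check
for yb in(-.196,-.198,-.200):
  Q=[[.600+c*a-s*b,yb+s*a+c*b,z] for a,b,z in[(.053,.0375,.06),(.053,-.0375,.06),(-.053,-.0375,.06),(-.053,.0375,.06),(0,.0375,.025),(0,.0375,.06)]]
  print(((proj(t,Q)-[215,105]+.5)*5.7143).round(0).tolist())
```

```text
[[ 0.6483 -0.0793  0.057 ]
 [ 0.5485 -0.0887  0.057 ]
 [ 0.7153 -0.0756  0.057 ]
 [ 0.5384 -0.0885  0.057 ]]
can yaw 5.347655898429485 from tip 4.142556090622867
can [ 0.60218571 -0.08383104  0.057     ]
[[ 0.6506 -0.1591  0.062 ]
 [ 0.6539 -0.2312  0.062 ]
 [ 0.5514 -0.2354  0.062 ]
 [ 0.5454 -0.1638  0.062 ]]
box [ 0.60033001 -0.19737625  0.062     ] 2.4423114093178655
in box frame 0.006692571385100289 0.11336299241416117
[[499.0, 172.0], [647.0, 165.0], [665.0, 371.0], [514.0, 379.0], [496.0, 292.0], [506.0, 275.0]]
[[503.0, 172.0], [651.0, 165.0], [669.0, 371.0], [518.0, 379.0], [500.0, 292.0], [510.0, 274.0]]
[[507.0, 172.0], [655.0, 165.0], [673.0, 371.0], [522.0, 379.0], [504.0, 292.0], [514.0, 274.0]]
```

Run:
```python
from h import *
from cell import telemetry
o=telemetry.get_obs()
print(rel(o,[.6025,-.0745,.12],goalR(5)),rel(o,[.6025,-.0745,.0965],goalR(5)))
```

```text
([0.0765, 0.0002, -0.213], [-0.0008, -0.004, 0.0011]) ([0.1, 0.0002, -0.2129], [-0.0008, -0.004, 0.0011])
```

>>> {"fn": "drive_tool", "kwargs": {"offset": [[0,0,-0.05],[0,0,-0.1],[0.01,0,-0.15],[0.03,0,-0.19],[0.05,0,-0.21],[0.075,0,-0.213],[0.09,0,-0.213],[0.095,0,-0.213],[0.096,0,-0.213]], "angular": [[0,-0.004,0],[0,-0.004,0],[0,-0.004,0],[0,-0.004,0],[0,-0.004,0],[0,-0.004,0],[0,-0.004,0],[0,-0.004,0],[0,-0.004,0]]}}

```text
time_s: 13.35
tool_pos: [0.603, -0.0745, 0.1008]
tool_rot: [-94.2, 89.9, 0.7]
force: [0.3, 0.4, 0.1]
grip_width: 0.0004
```

```bash
python3 look.py 8 side
```

```text
13.4 [ 0.6032 -0.0744  0.101 ] [-0.37  0.85 -0.1 ] 0.0007665440541367995 [-0.2 -0.3  0.  -0.3 -0.   0.2 -0.1]
[[ 0.002 -0.996 -0.087]
 [ 0.    -0.087  0.996]
 [-1.    -0.002 -0.   ]]
```

View pics/side8.png

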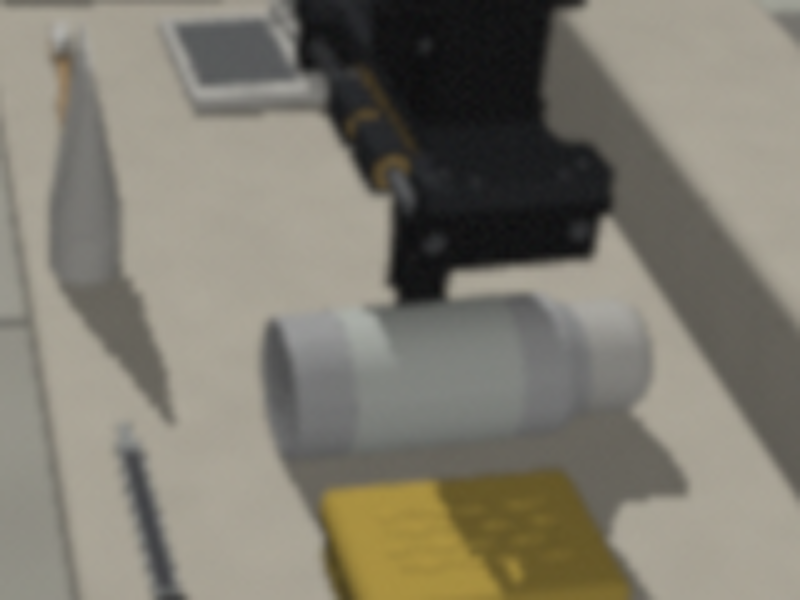

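The fingers are just above the can at the right spot, so I'll press and then make the last stroke.

>>> {"fn": "drive_tool", "kwargs": {"offset": [[0.002,0,0],[0.0035,0,0],[0.0045,0,0],[0.005,0,0]], "angular": [[0,0,0],[0,0,0],[0,0,0],[0,0,0]]}}

```text
time_s: 13.9
tool_pos: [0.6034, -0.0743, 0.0966]
tool_rot: [-89.0, 89.9, 6.0]
force: [-1.5, -0.1, 4.5]
grip_width: 0.0003
```

>>> {"fn": "drive_tool", "kwargs": {"offset": [[0.001,0,-0.004],[0.001,0,-0.01],[0.001,0,-0.017],[0.001,0,-0.024],[0.001,0,-0.031],[0.001,0,-0.037],[0.001,0,-0.042],[0.001,0,-0.045],[0.001,0,-0.045],[0.001,0,-0.045]], "angular": [[0,0,0],[0,0,0],[0,0,0],[0,0,0],[0,0,0],[0,0,0],[0,0,0],[0,0,0],[0,0,0],[0,0,0]]}}

```text
time_s: 15.15
tool_pos: [0.6077, -0.1202, 0.0967]
tool_rot: [-103.4, 89.8, -8.5]
force: [-2.0, -0.6, 6.2]
grip_width: 0.0003
```

>>> {"fn": "drive_tool", "kwargs": {"offset": [[-0.01,0,0],[-0.04,0,0],[-0.06,0,0.03],[-0.08,0,0.08],[-0.1,0,0.13],[-0.1,0,0.18],[-0.1,0,0.22],[-0.1,0,0.24],[-0.1,0,0.24]], "angular": [[0,0,0],[0,0,0],[0,0,0],[0,0,0],[0,0,0],[0,0,0],[0,0,0],[0,0,0],[0,0,0]]}}

```text
time_s: 16.27
tool_pos: [0.5865, 0.1198, 0.1964]
tool_rot: [-107.3, 89.8, -12.2]
force: [-0.4, 0.3, -0.7]
grip_width: 0.0006
```

```bash
python3 look.py 9 top side
```

```text
16.375 [0.587  0.1165 0.1965] [-0.04 -0.16 -0.24] 0.0002716444505418101 [ 0.7 -0.1  0.7  0.1 -0.2 -0.  -0.1]
[[ 0.004 -0.996 -0.084]
 [-0.002 -0.084  0.996]
 [-1.    -0.004 -0.002]]
```

View pics/side9.png

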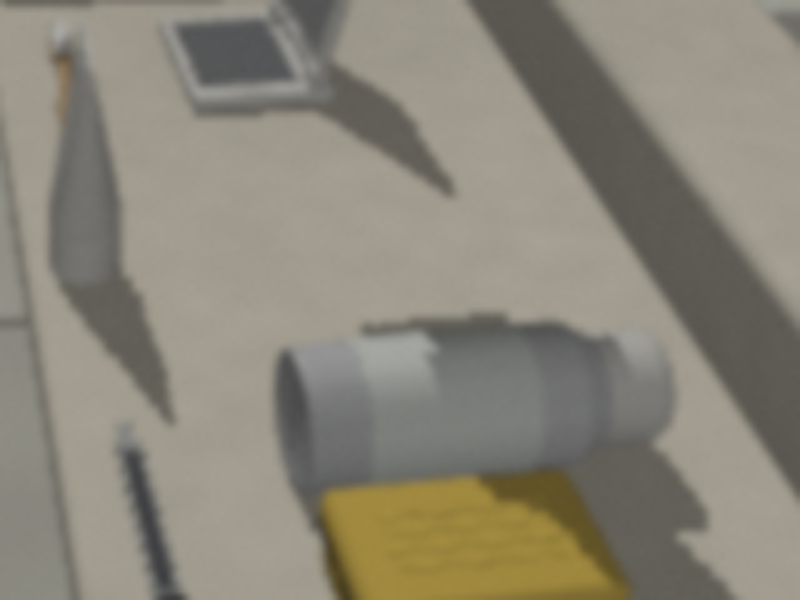

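View pics/top9.png

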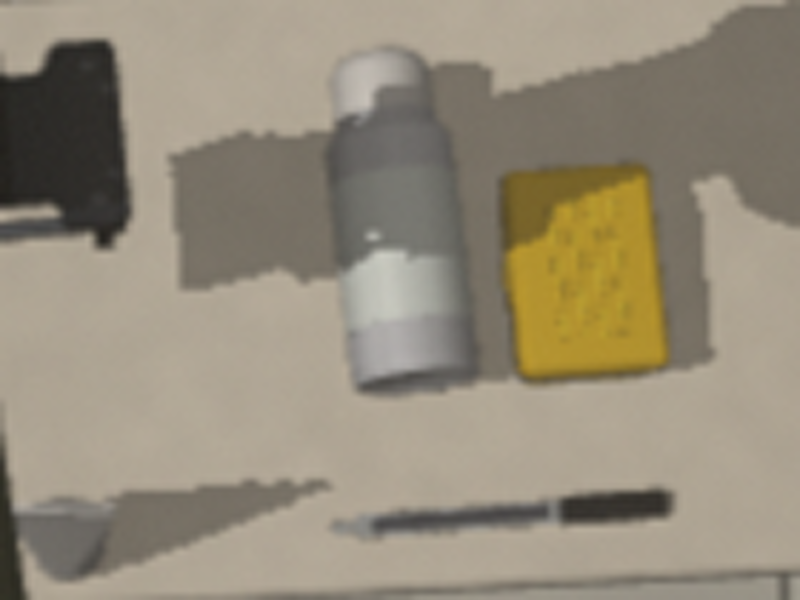

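Run:
```python
from h import *
t=pickle.load(open("top9.pkl","rb"));s=pickle.load(open("side9.pkl","rb"))
f=lambda p:np.array(p)/5.7143-.5+np.array([215,105]); g=lambda p:np.array(p)/5.0-.5+np.array([235,160])
P=plane(t,[f(p) for p in [(392,180),(414,370),(380,46),(414,390)]],.057)
can=P[3]+(P[2]-P[3])*62/172;print("can",can,np.degrees(np.arctan2(*(P[0]-P[1])[1::-1])),np.degrees(np.arctan2(*(P[2]-P[3])[1::-1])))
S=plane(s,[g(p) for p in [(290,415),(673,385)]],.057);print("side",S,S[0]+(S[1]-S[0])*62/166)
for by in(2.4,4.5):
  by=np.radians(by);c,q=np.cos(by),np.sin(by)
  v=(can-[.600,-.1975,0])[:2];print("box frame",c*v[0]+q*v[1],-q*v[0]+c*v[1])
m0=ymask(pickle.load(open("top0.pkl","rb")));m1=ymask(t)
for m in(m0,m1):
  M=cv2.moments(m,True);print(M["m10"]/M["m00"],M["m01"]/M["m00"],M["m00"])
```

```text
can [ 0.60480914 -0.10668079  0.057     ] 5.051724715224256 4.113113971034584
side [[ 0.54387277 -0.10889277  0.057     ]
 [ 0.71722497 -0.09974372  0.057     ]] [ 0.60861877 -0.10547566  0.057     ]
box frame 0.008608032645972277 0.09053816427473316
box frame 0.011919905556203375 0.09016192803952167
316.6628029504742 152.07692307692307 949.0
316.69344608879493 152.1723044397463 946.0
```

Run:
```python
from h import *
from cell import vision,sign_off
a=pickle.load(open("side9.pkl","rb"))["pixels"].astype(int)
for i in range(6): b=vision.read_camera("side")["pixels"].astype(int)
d=np.abs(a-b).max(2)[215:265,285:375];print("diff",d.max(),d.mean())
if d.mean()<3: print("handing in");sign_off()
```

```text
diff 26 0.9337777777777778
handing in
the job is handed in; nothing more can be done
```

I rolled the can to the soap box in five strokes with the closed fingertips on top of it, pressing with about 5–9 N. After each stroke I lifted clear, and at the end I took the hand away and handed the job in at about 17 s.

**Can position:** it lies about 90 mm from the box's middle, which leaves roughly 20 mm of free floor. It sits about 1 cm off the box's middle along its length. The two camera views put the can within about 4 mm of each other, and the distance I moved it agrees.

**Alignment:** the can is within about 3° of parallel. The box's own angle came out between 2.4° and 4.6° depending on how I measured it, well inside the allowed 0.2 rad.

**Everything else:** the soap box shifted by less than 0.1 pixel between the first and last top pictures. The lotion tube, mirror and nail file look unmoved in the last pictures. The toothbrush is mostly out of view in the last crops; the hand didn't go near it.

**At rest:** the can area was almost unchanged over the last 0.3 s before handing in. A few pixels there differed by up to 26 grey levels; I put that down to the arm's shadow settling but did not check it.

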